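# Pack the fittings order, snap the case shut and weigh it

## Robot

A 7-joint arm with a two-finger parallel gripper is mounted at the origin on the work surface. World frame = base frame: x ahead of the robot, y to its left, z up, the work surface at z = 0. Lengths are in mm, angles in rad, forces in N, time in s.
With the tool pointing down it reaches from about 425 to 950 mm from the base axis. Payload 16.7 kg.
Tool frame: the origin (TCP) lies midway between the tips of the shut fingers; the grasp point (between the pads) lies 19 mm behind it; z points along the fingers, y is the line along which they close (so a half turn about z gives the same grasp; the last joint's range is limited). The gripper opens to 94 mm and grips with 3 to 60 N. Pads are 16 mm wide; open, the fingers measure 119 mm over their backs; the gripper's body (75 mm by 177 mm) begins 78 mm behind the grasp point.
Start: joints at [1.044, 0.426, 0.074, 1.606, -0.034, 1.111, -0.067], TCP at [248.958, -627.371, 205.467] pointing down, gripper open.
Joint ranges: [-2.85, 2.85], [-0.5, 2.14], [-1.23, 1.37], [0.21, 2.46], [-1.02, 4.16], [0.16, 2.05], [-2.73, 2.73]. Speed limits (rad/s): [1.89, 1.89, 2.39, 2.39, 3.01, 3.01, 3.01].

## Interface

Orientations are given as a unit quaternion [x, y, z, w].
In Python, from cell import arm gives the robot as it stands.
- The arm moves only by the tool jog_arm, never from a script. Its argument "plan" is a list of rows, each a list of 2 entries, a list of its own where there are three numbers: the shift along the tool's x, y, z in m, then the turn about the tool's z in rad. In form: [[[tx, ty, tz], yaw], ...]. A call has 1 to 5 rows; each row is the pose to reach, as a shift and turn from the pose commanded when the call began, along the tool's axes at that moment; what a row does not reach only later rows make up. A row lasts 1/8 s, in which the tool goes at most 62.5 mm and 10.7 degrees, less where a joint would pass 70% of its speed; a pose out of reach is approached as far as the arm can. A call with a gripper value outside its range is refused whole. "hand" is the closure in counts, from 0 (fully open) to 255 (shut), set as the call begins (left out, the last holds). The fingers move at their own pace and stop on an object; the grip force is fixed at half the most. Time passes only in rows, so rows that repeat a pose let the fingers close. It gives the time, the measured TCP pose, the force, the opening and the grip force at its end, in the units of the state.
- arm.state(): the state, without advancing time (a new reading comes with each control period).
- arm.camera(name): name is "side" or "top" or "wrist"; returns a dict with "frame" (384x512x3 uint8, red, green, blue), "K" (3x3 intrinsics, pixels), "R" (3x3) and "t" (3): a world point X has camera coordinates R X + t; the wrist camera has in their place "T_tool_cam" (4x4, takes a point from camera to tool coordinates, whose origin is the TCP and whose axes are the flange's). Camera axes: x right, y down, z forward; pixel columns grow to the right and rows downward; lengths in mm; the calibration is good to about 2 mm. A picture is of the moment at which its call begins: read the wrist's pose just before it. There is no depth.
- arm.finish_job(): hands the job in; it is judged then, once.
The state is a dict: "time": time; "joint_pos": joint angles; "qd": joint speeds; "joint_efforts": joint torques, N m; "tool_pos": TCP position; "orientation": TCP orientation; "wrist_force": force on the tool from outside, world axes, zero at the start; "wrist_torque": the same for the moment, N m; "gripper_width": finger opening in mm; "grasp_force": force on a finger pad.
Only numpy, scipy, OpenCV 4.12 (cv2) and the standard library are available. Lean on these libraries where they do the work, as an engineer would, in place of code of your own. Each camera call takes 0.05 s, during which the arm holds its last target. There are 200 camera calls.

## Task

Pack this order: put every small hose fitting that stands on the bench into the open case, one to a compartment, then press the lid down until its catches snap and it is fully shut. Clear the roll of tape off the bench scale and lay it flat anywhere on the bench, and set the closed case down flat in the middle of the scale's platform for weighing, with no edge hanging over; leave the big coupler and the spanner where they are.

Things in the scene. Friction and masses are not known exactly. Their poses are not given: they have to be found in the camera images.
- fit0: Hose fitting of bare aluminium, 44 mm tall, about 80 g. Origin at the centre of its underside, z up along its axis. Its foot is a hexagon 38 mm across flats (44 mm across corners), 16 mm high; above it stands a smooth round spigot 32 mm in diameter with a cam groove, up to the top at 44 mm. At the start it stands upright on the bench, if it belongs to this order at all (3 to 5 fittings do; the absent ones read None).
- fit1: Hose fitting of bare aluminium, 44 mm tall, about 80 g. Origin at the centre of its underside, z up along its axis. Its foot is a hexagon 38 mm across flats (44 mm across corners), 16 mm high; above it stands a smooth round spigot 32 mm in diameter with a cam groove, up to the top at 44 mm. At the start it stands upright on the bench, if it belongs to this order at all (3 to 5 fittings do; the absent ones read None).
- fit2: Hose fitting of bare aluminium, 44 mm tall, about 80 g. Origin at the centre of its underside, z up along its axis. Its foot is a hexagon 38 mm across flats (44 mm across corners), 16 mm high; above it stands a smooth round spigot 32 mm in diameter with a cam groove, up to the top at 44 mm. At the start it stands upright on the bench, if it belongs to this order at all (3 to 5 fittings do; the absent ones read None).
- fit3: Hose fitting of bare aluminium, 44 mm tall, about 80 g. Origin at the centre of its underside, z up along its axis. Its foot is a hexagon 38 mm across flats (44 mm across corners), 16 mm high; above it stands a barbed round hose shank 28 mm in diameter, up to the top at 44 mm. At the start it stands upright on the bench, if it belongs to this order at all (absent ones read None).
- fit4: Hose fitting of bare aluminium, 44 mm tall, about 80 g. Origin at the centre of its underside, z up along its axis. Its foot is a hexagon 38 mm across flats (44 mm across corners), 16 mm high; above it stands a barbed round hose shank 28 mm in diameter, up to the top at 44 mm. At the start it stands upright on the bench, if it belongs to this order at all (absent ones read None).
- case: Loose long narrow packing case of grey plastic, 289 mm long (its y), 66 mm wide (its x), 54 mm high when shut, about 0.4 kg empty, standing open on the bench. Origin at the centre of its underside, z up. Base 28 mm high, floor and walls 3 mm. Shut, it is lifted with the gripper across its 66 mm width at mid length: the lid is 2 mm narrower on each side, so the fingers bear on the base.
- lid (a joint): Lid angle in rad: 0 = shut; 1.8 to 2.0 = open, leaning back, held by its weight. The hinge is damped: tipped forward below about 0.8 the lid sinks by itself until it lies on its two snap catches at about 0.14, still ajar. Pressing down near its front edge with about 13 N takes it past them; they then hold it at 0 (below 0.03 counts as shut).
- lid_edge (a point): Middle of the lid's free long edge, on its outer (upper) face; shut, it is 31 mm from the case's middle towards -x of the case and 54 mm above its underside. The lid is 62 mm wide, 285 mm long, 26 mm deep. Two black snap catches sit on the -x long side of the base, 95 mm either side of the middle, and stick out 6 mm.
- lid_hinge (a point): Point on the lid's hinge line at mid length: on the case's +x long side, 33 mm from the middle, 28 mm above its underside; the line runs along the case's y.
- cell0 (a point): Centre of the floor of compartment 0 of the case (counted along its y, 57 mm apart), 3 mm above the case's underside. A compartment is open on top, 54 mm long (y) and 60 mm wide (x), parted from the next by a low divider whose top is 15 mm above the case's underside.
- cell1 (a point): Centre of the floor of compartment 1 of the case (counted along its y, 57 mm apart), 3 mm above the case's underside. A compartment is open on top, 54 mm long (y) and 60 mm wide (x), parted from the next by a low divider whose top is 15 mm above the case's underside.
- cell2 (a point): Centre of the floor of compartment 2 of the case (counted along its y, 57 mm apart), 3 mm above the case's underside. A compartment is open on top, 54 mm long (y) and 60 mm wide (x), parted from the next by a low divider whose top is 15 mm above the case's underside.
- cell3 (a point): Centre of the floor of compartment 3 of the case (counted along its y, 57 mm apart), 3 mm above the case's underside. A compartment is open on top, 54 mm long (y) and 60 mm wide (x), parted from the next by a low divider whose top is 15 mm above the case's underside.
- cell4 (a point): Centre of the floor of compartment 4 of the case (counted along its y, 57 mm apart), 3 mm above the case's underside. A compartment is open on top, 54 mm long (y) and 60 mm wide (x), parted from the next by a low divider whose top is 15 mm above the case's underside.
- corner0 (a point): Bottom corner of the case's base (at -33 mm in x, -144.5 mm in y of the case).
- corner1 (a point): Bottom corner of the case's base (at -33 mm in x, +144.5 mm in y of the case).
- corner2 (a point): Bottom corner of the case's base (at +33 mm in x, +144.5 mm in y of the case).
- corner3 (a point): Bottom corner of the case's base (at +33 mm in x, -144.5 mm in y of the case).
- pan (a point): Centre of the top face of the bench scale's flat steel platform, 60 mm above the bench. The platform is 240 mm deep (this point's x) by 320 mm wide (its y) and does not move; a display housing, 38 mm high, stands beside it on the -x side.
- coupler: Bystander: a large hose coupler, 68 mm across and 62 mm tall, with two brass cam arms (90 mm over them), standing on the bench. Not part of this order. Origin at the centre of its underside.
- tape: Roll of packing tape, a plain ring 104 mm in outer diameter, 76 mm in bore (14 mm wall), 48 mm high, 0.25 kg. At the start it lies flat on the scale's platform. Origin at the centre of its underside, z up along its axis.
- spanner: Bystander: a steel spanner 170 mm long, lying on the bench near the fittings. Origin at the middle of its length, on its underside; it lies along its x.

How it is judged (in metres and radians):
On the way, in this order (a step that is already met when the one before it is completed fails the run):
1. every fitting of the order is in the case (x of fit0 in the frame of case between -0.032 and 0.032 m and y of fit0 in the frame of case between -0.144 and 0.144 m and z of fit0 in the frame of case between -0.002 and 0.035 m and x of fit1 in the frame of case between -0.032 and 0.032 m and y of fit1 in the frame of case between -0.144 and 0.144 m and z of fit1 in the frame of case between -0.002 and 0.035 m and x of fit2 in the frame of case between -0.032 and 0.032 m and y of fit2 in the frame of case between -0.144 and 0.144 m and z of fit2 in the frame of case between -0.002 and 0.035 m and x of fit3 in the frame of case between -0.032 and 0.032 m and y of fit3 in the frame of case between -0.144 and 0.144 m and z of fit3 in the frame of case between -0.002 and 0.035 m and x of fit4 in the frame of case between -0.032 and 0.032 m and y of fit4 in the frame of case between -0.144 and 0.144 m and z of fit4 in the frame of case between -0.002 and 0.035 m), for 0.2 s.
2. the lid is snapped shut over the packed fittings (all of step 1 and value of joint lid below 0.03 rad), for 0.3 s.
At the end, for the whole second after the job is handed in: Every fitting present is inside the case, the lid is shut past its catches (below 0.03 rad), and the case rests flat on the scale's platform with its middle within 25 mm of the platform's middle and none of its bottom corners beyond the platform's edge; the tape roll lies flat on the bench (all of step 2 and x of corner0 in the frame of pan between -0.12 and 0.12 m and y of corner0 in the frame of pan between -0.16 and 0.16 m and z of corner0 in the frame of pan between -0.004 and 0.005 m and x of corner1 in the frame of pan between -0.12 and 0.12 m and y of corner1 in the frame of pan between -0.16 and 0.16 m and z of corner1 in the frame of pan between -0.004 and 0.005 m and x of corner2 in the frame of pan between -0.12 and 0.12 m and y of corner2 in the frame of pan between -0.16 and 0.16 m and z of corner2 in the frame of pan between -0.004 and 0.005 m and x of corner3 in the frame of pan between -0.12 and 0.12 m and y of corner3 in the frame of pan between -0.16 and 0.16 m and z of corner3 in the frame of pan between -0.004 and 0.005 m and horizontal distance between case and pan below 0.025 m and angle between case's own z axis and vertical below 0.05 rad and height (world z) of tape between -0.008 and 0.008 m and linear speed of case below 0.02 m/s); the robot touches nothing.
It fails at once if the big coupler is pushed away by more than 40 mm (distance of coupler from where it was at the start of the episode above 0.04 m).
It fails at once if the spanner is pushed away by more than 40 mm (distance of spanner from where it was at the start of the episode above 0.04 m).
Of fit0, fit1, fit2, fit3, fit4 only 3 to 5 are there at a start; the rules pass over those that are not, and their reading is None.
At some moment in a run one of fit0, fit1, fit2, fit3, fit4, case may be knocked a few centimetres aside while the robot is not near it.
Once in a run the grip may slacken for a moment while it holds something.
It also fails if it takes over 210 s, if anything falls off the work surface, if the arm or the gripper's body presses on something with over 40 N, if the wrist force passes 120 N, or if a joint passes its speed limit or range.

## Working session

There is one attempt and no reset: what is moved stays moved. The work goes in short steps, Python scripts to look and compute and a tool call to move; the robot and the scene stay as the last step left them, time stands still between calls to the robot, and variables do not carry over. Pictures are saved under pics/ and viewed, at most 14 in all, crops included, and the job is handed in when it is done.

Besides the shell and the picture viewer there is one more tool, called after "Request:" as name(argument=value, ...) on one line, values as JSON. jog_arm: Moves the arm, as the interface text tells. Its arguments: {"type":"object","properties":{"plan":{"type":"array","items":{"type":"array"}},"hand":{"type":"number"}},"required":["plan"]}

```bash
ls; mkdir -p pics
python3 - <<'E'
from cell import arm
import cv2
s=arm.state(); print(s)
ims=[]
for n in("top","side"):
    c=arm.camera(n); print(n,c["K"].tolist(),c["R"].tolist(),c["t"].tolist() )
    cv2.imwrite(f"pics/{n}0.png",cv2.resize(c["frame"][:,:,::-1],(800,600),interpolation=cv2.INTER_CUBIC))
E
```

```text
pics
{'time': 0.0, 'joint_pos': array([ 1.04350927,  0.42674538,  0.07387653,  1.60660303, -0.03412219,
        1.11083293, -0.06710165]), 'qd': array([-0.00119949, -0.00010101,  0.00045061, -0.00038986,  0.00109258,
       -0.00058684,  0.00091527]), 'joint_efforts': array([-5.25790783e-04, -9.35817647e+01,  3.66591454e+00, -4.54188967e+01,
       -4.89631353e-02,  2.00582924e-02,  1.64134021e-04]), 'tool_pos': array([ 248.77841065, -626.99679558,  204.76922851]), 'orientation': array([ 9.82218619e-01,  1.87739561e-01, -1.68488263e-04, -6.42435256e-04]), 'wrist_force': array([-1.44213709,  0.01071903, -0.22605364]), 'wrist_torque': array([ 0.02540968,  0.06901102, -0.00372837]), 'grasp_force': 0.0, 'gripper_width': 94.31238381547018}
top [[444.26122931406564, 0.0, 262.2798399620087], [0.0, 444.26122931406564, 189.64141826085134], [0.0, 0.0, 1.0]] [[-0.07610127878149331, -0.9970911026212438, -0.004234199023816841], [-0.970920309654799, 0.07506920099618113, -0.22732876492345577], [0.22698534681263083, -0.013188939887148173, -0.9738088643039777]] [39.03969678950964, 607.7224086131953, 992.5077885087874]
side [[394.6625636296028, 0.0, 258.890275365705], [0.0, 394.6625636296028, 193.2528234427608], [0.0, 0.0, 1.0]] [[0.9903252416692584, -0.13776954328533025, 0.016597248436912813], [-0.09451977553702286, -0.7572836908625497, -0.6462100460268511], [0.10159688846197955, 0.6383893518038547, -0.7629791004728103]] [-595.230738916655, 91.882331567443, 985.7851409437092]
```

View pics/top0.png

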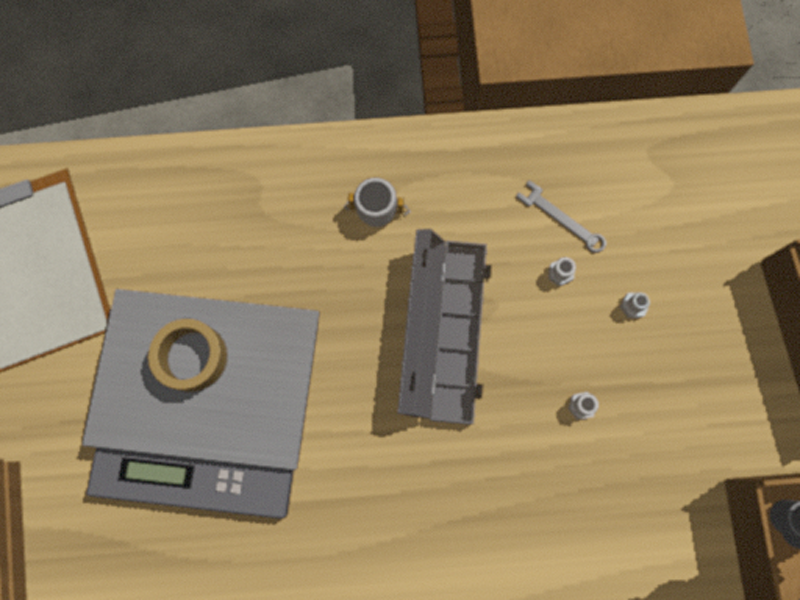

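View pics/side0.png

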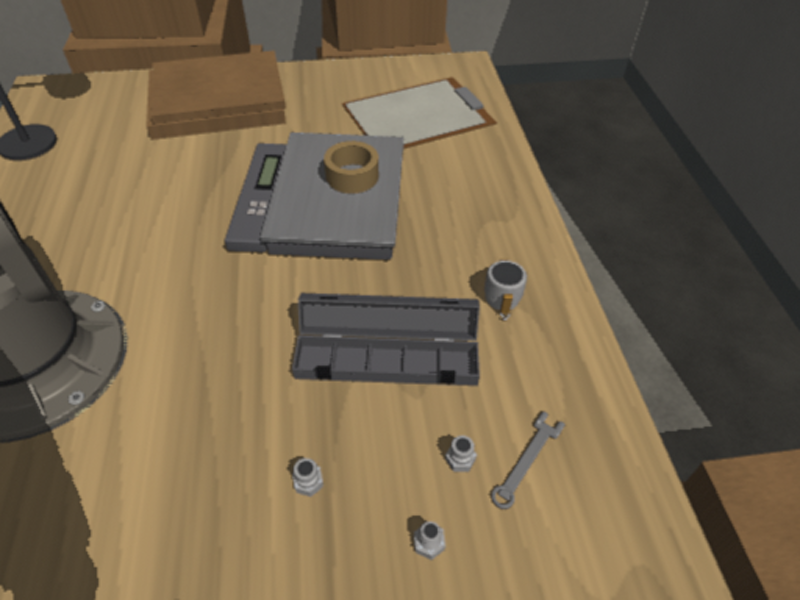

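```bash
cat > h.py <<'E'
from cell import arm
import numpy as np, cv2
F=1.5625
def ray(c,u,v):
    d=c["R"].T@np.linalg.inv(c["K"])@np.array([u,v,1.]); o=-c["R"].T@c["t"]; return o,d
def px(c,u,v,z):
    o,d=ray(c,u,v); return (o+d*(z-o[2])/d[2])[:2]
def proj(c,P):
    q=c["K"]@(c["R"]@np.asarray(P,float)+c["t"]); return q[:2]/q[2]
def tri(c1,p1,c2,p2):
    A=[];b=[]
    for c,p in((c1,p1),(c2,p2)):
        o,d=ray(c,*p); d/=np.linalg.norm(d); M=np.eye(3)-np.outer(d,d); A.append(M); b.append(M@o)
    return np.linalg.lstsq(np.vstack(A),np.hstack(b),rcond=None)[0]
def wcam():
    s=arm.state(); c=arm.camera("wrist")
    x,y,z,w=s["orientation"]
    from scipy.spatial.transform import Rotation as Ro
    T=np.eye(4); T[:3,:3]=Ro.from_quat(s["orientation"]).as_matrix(); T[:3,3]=s["tool_pos"]
    M=np.linalg.inv(T@c["T_tool_cam"]); c["R"]=M[:3,:3]; c["t"]=M[:3,3]; return c
def phi(s): # world angle of tool x
    x,y=s["orientation"][:2]; return 2*np.arctan2(y,x)
def go(X,Y,Z,a=None):
    s=arm.state(); f=phi(s); d=np.array([X,Y,Z])-s["tool_pos"]
    tx=np.array([np.cos(f),np.sin(f)]); ty=np.array([np.sin(f),-np.cos(f)])
    yaw=0 if a is None else -((a-f+np.pi/2)%np.pi-np.pi/2)
    return np.round([d[:2]@tx/1e3,d[:2]@ty/1e3,-d[2]/1e3,yaw],4)
def blobs(c,z,amin=60,amax=1500):
    h=cv2.cvtColor(c["frame"],cv2.COLOR_RGB2HSV)
    m=((h[:,:,1]<60)).astype(np.uint8)
    n,l,st,ce=cv2.connectedComponentsWithStats(m)
    return [(ce[i].round(1),st[i,4],px(c,*ce[i],z).round(0)) for i in range(1,n) if amin<st[i,4]<amax]
E
python3 - <<'E'
from h import *
t=arm.camera("top"); s=arm.camera("side")
for b in blobs(t,22): print("top",*b)
for b in blobs(s,22): print("side",*b)
P=lambda *a:[x/F for x in a]
for n,a,b in [("fA",(566,266),(462,441)),("fB",(640,299),(431,530)),("fC",(588,403),(306,464)),
  ("catch_far",(488,271),(447,376)),("catch_near",(479,391),(323,372)),("rim far -x",(486,246),(478,374)),("rim near -x",(471,424),(295,372)),
  ("panTL",(118,290),(405,136)),("panTR",(319,310),(390,248)),("panBR",(295,470),(267,244)),("panBL",(85,446),(292,133)),
  ("tape",(186,347),(351,157)),("coup",(376,195),(507,271)),("lidfar",(427,232),(478,303)),("lidnear",(401,412),(302,296))]:
    print(n,tri(t,P(*a),s,P(*b)).round(0), px(t,*P(*a),44).round(0))
E
```

```text
top [240.2 128.6] 671 [786.  36.]
top [359.  138.7] 493 [ 735. -266.]
top [359.7 173. ] 239 [ 644. -256.]
top [406.5 194.6] 246 [ 580. -366.]
top [120.1 227.4] 611 [552. 347.]
top [373.2 259. ] 256 [ 428. -262.]
top [503.7 332.8] 426 [ 237. -541.]
side [322.6 180.8] 631 [784.  50.]
side [336.5 294.2] 645 [ 733. -281.]
side [294.8 290.2] 350 [ 644. -260.]
side [196.2 305. ] 382 [ 428. -266.]
side [274.4 345.2] 381 [ 580. -372.]
fA [ 644. -256.   52.] [ 645. -258.]
fB [ 583. -368.   42.] [ 583. -367.]
fC [ 430. -262.   51.] [ 429. -264.]
catch_far [ 648. -136.   33.] [ 646. -134.]
catch_near [ 460. -103.   30.] [ 460. -102.]
rim far -x [ 694. -137.   30.] [ 688. -135.]
rim near -x [414. -87.  14.] [411. -85.]
panTL [659. 443.  62.] [661. 450.]
panTR [598. 134.  49.] [604. 135.]
panBR [369. 185.  32.] [364. 182.]
panBL [426. 490.  56.] [423. 494.]
tape [546. 321. 110.] [561. 343.]
coup [778.  33.  70.] [788.  34.]
lidfar [708. -42.  84.] [718. -44.]
lidnear [436.  19.  71.] [437.  19.]
```

Run:
```python
from h import *
print(go(643,-257,150,np.radians(80)))
```

```text
[ 0.5029 -0.1987  0.0551 -1.0185]
```

Request:
jog_arm(plan=[[[0.055,-0.02,0],0],[[0.11,-0.04,0],0],[[0.165,-0.06,0],0],[[0.22,-0.08,0],0],[[0.27,-0.1,0],0]], hand=95)

```text
time: 0.82
tool_pos: [464.5, -433.2, 205.5]
orientation: [0.982, 0.188, 0.0, -0.0]
wrist_force: [0.2, -1.0, -0.1]
gripper_width: 59.1
grasp_force: 0.0
```

Request:
jog_arm(plan=[[[0.055,-0.02,0.0],-0.18],[[0.11,-0.04,0.0],-0.36],[[0.165,-0.06,0.02],-0.54],[[0.2,-0.08,0.04],-0.72],[[0.233,-0.099,0.055],-0.9]])

```text
time: 1.45
tool_pos: [643.8, -255.3, 149.4]
orientation: [0.801, 0.599, -0.0, -0.0]
wrist_force: [0.2, -0.9, -0.5]
gripper_width: 58.7
grasp_force: 0.0
```

Request:
jog_arm(plan=[[[0,0,0],-0.12],[[0,0,0],-0.12],[[0,0,0],-0.12]])

```text
time: 1.82
tool_pos: [642.8, -257.7, 150.6]
orientation: [0.767, 0.642, -0.0, 0.0]
wrist_force: [0.4, -0.2, -0.5]
gripper_width: 58.7
grasp_force: 0.0
```

```bash
cat > look.py <<'E'
import sys
from h import *
c=wcam(); s=arm.state(); print(s["tool_pos"].round(1),np.degrees(phi(s)).round(1),s["wrist_force"].round(1),s["time"])
cv2.imwrite(f"pics/{sys.argv[1]}.png",c["frame"][:,:,::-1]); np.savez(f"pics/{sys.argv[1]}.npz",**c)
if len(sys.argv)>2:
    t=arm.camera("top")
    for b in blobs(t,22,100): print(*b)
E
python3 look.py w1 1
python3 - <<'E'
from h import *
print(go(643,-257,20,np.radians(80)))
E
```

```text
[ 642.8 -257.7  150.7] 79.9 [-0.4 -0.   0.5] 1.875
[240.2 128.6] 676 [786.  36.]
[406.5 194.5] 250 [ 580. -366.]
[120.1 227.4] 607 [552. 347.]
[373.2 259. ] 258 [ 428. -262.]
[ 0.0006 -0.      0.1308 -0.0014]
```

View pics/w1.png

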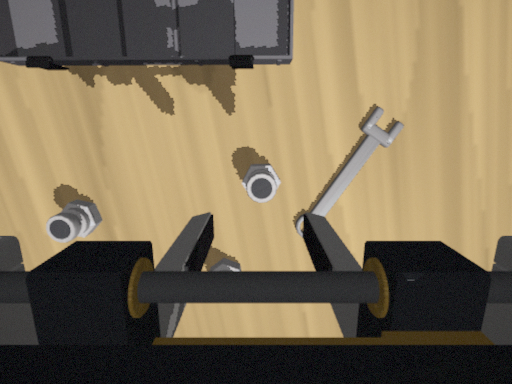

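Run:
```python
from h import *
c=np.load("pics/w1.npz")
for n,u,v,z in[("A",261,186,44),("C",62,228,44),("catch1",241,56,28),("catch2",38,56,28),("rimfar -x",292,58,28),("B?",225,272,44),("div",236,55,15)]: print(n,px(c,u,v,z).round(1))
print(proj(c,[643,-257,20]))
```

```text
A [ 646.2 -256.3]
C [ 431.7 -264. ]
catch1 [ 649.1 -129.1]
catch2 [455.  -94.3]
rimfar -x [ 697.6 -139.6]
B? [ 590.6 -344.4]
div [ 644.1 -124.5]
[258.00589688 182.40464633]
```

Request:
jog_arm(plan=[[[0,-0.001,0.05],0],[[0.001,-0.002,0.1],0],[[0.001,-0.002,0.13],0],[[0.001,-0.002,0.13],0]])

```text
time: 2.42
tool_pos: [639.8, -255.3, 18.5]
orientation: [0.766, 0.643, -0.001, -0.002]
wrist_force: [0.4, -0.0, 0.7]
gripper_width: 59.1
grasp_force: 0.0
```

Request:
jog_arm(plan=[[[0,0,0],0],[[0,0,0],0],[[0,0,0],0],[[0,0,0],0],[[0,0,0],0]], hand=255)

```text
time: 3.05
tool_pos: [642.2, -255.9, 21.8]
orientation: [0.766, 0.643, 0.001, 0.001]
wrist_force: [-0.0, -0.2, 9.1]
gripper_width: 31.7
grasp_force: 30.0
```

Request:
jog_arm(plan=[[[0,0,-0.05],0],[[0,0,-0.1],0],[[0,0,-0.13],0],[[0,0,-0.13],0]])

```text
time: 3.55
tool_pos: [642.6, -256.0, 153.6]
orientation: [0.766, 0.643, 0.001, 0.002]
wrist_force: [-0.1, 0.9, -1.4]
gripper_width: 31.4
grasp_force: 30.0
```

Run:
```python
from h import *
print(go(558,-82,230,np.radians(80)))
```

```text
[ 0.1568 -0.1133 -0.0764  0.0012]
```

Request:
jog_arm(plan=[[[0.01,-0.01,-0.05],0],[[0.06,-0.04,-0.077],0],[[0.11,-0.08,-0.077],0],[[0.157,-0.113,-0.077],0],[[0.157,-0.113,-0.077],0]])

```text
time: 4.18
tool_pos: [555.3, -77.2, 227.2]
orientation: [0.764, 0.646, -0.0, -0.0]
wrist_force: [-0.4, -1.6, -0.3]
gripper_width: 31.2
grasp_force: 30.0
```

Request:
jog_arm(plan=[[[0,0,0],0],[[0,0,0],0]])

```text
time: 4.42
tool_pos: [557.1, -82.7, 226.9]
orientation: [0.766, 0.643, -0.0, -0.0]
wrist_force: [0.2, 0.3, 0.1]
gripper_width: 31.3
grasp_force: 30.0
```

```bash
python3 look.py w2 1
```

```text
[557.2 -82.6 226.9] 80.0 [-0.6  0.1 -1.1] 4.475
[240.1 128.6] 677 [786.  36.]
[120.1 227.5] 615 [552. 347.]
[503.7 332.7] 427 [ 237. -541.]
```

View pics/w2.png

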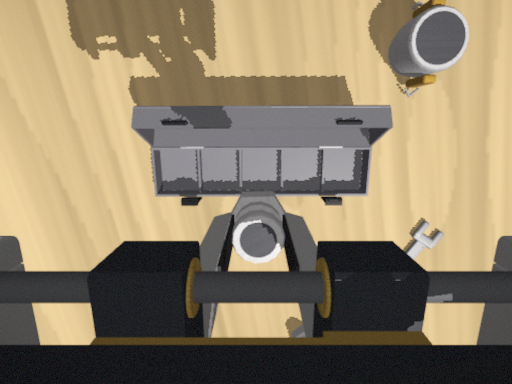

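Run:
```python
from h import *
c=np.load("pics/w2.npz")
a=px(c,155.5,193.5,28);b=px(c,369,193.5,28); print(a,b,np.linalg.norm(a-b))
y=(a-b)/np.linalg.norm(a-b); x=np.array([y[1],-y[0]]); print("ycase ang",np.degrees(np.arctan2(y[1],y[0])),"centre",(a+b)/2+33*x)
for k in range(5): print("cell bnd",)if 0 else None
for u in(200,241,281,322): print(px(c,u,165,15).round(1))
print(px(c,153,148,28),px(c,371,148,28))
```

```text
[415.06669142 -86.99847363] [ 699.97878363 -137.22603972] 289.3055628322317
ycase ang 170.00197434156462 centre [563.25200752 -79.61340338]
[480.1 -60.9]
[535.4 -70.7]
[589.4 -80.2]
[644.6 -89.9]
[427.49275424 -26.96599518] [707.81062396 -76.46203703]
```

Run:
```python
from h import *
print(go(618,-90.5,100,np.radians(80)))
```

```text
[ 0.0026  0.0613  0.127  -0.    ]
```

Request:
jog_arm(plan=[[[0.003,0.05,0.01],0],[[0.003,0.061,0.05],0],[[0.003,0.061,0.1],0],[[0.003,0.061,0.127],0],[[0.003,0.061,0.127],0]])

```text
time: 5.15
tool_pos: [616.3, -89.4, 98.3]
orientation: [0.766, 0.643, -0.001, -0.002]
wrist_force: [-0.2, -0.2, 0.2]
gripper_width: 31.6
grasp_force: 30.0
```

Request:
jog_arm(plan=[[[0,0,0],0],[[0,0,0],0]])

```text
time: 5.4
tool_pos: [618.5, -89.2, 102.0]
orientation: [0.766, 0.643, 0.001, 0.001]
wrist_force: [-0.6, -0.3, 0.0]
gripper_width: 31.5
grasp_force: 30.0
```

Run:
```python
from h import *
print(go(618,-90.5,25.5,np.radians(80)), arm.state()["gripper_width"])
```

```text
[-0.0014 -0.0003  0.0765  0.0011] 31.491705743904948
```

Request:
jog_arm(plan=[[[-0.001,0,0.025],0],[[-0.001,0,0.05],0],[[-0.001,0,0.065],0],[[-0.001,0,0.076],0],[[-0.001,0,0.076],0]])

```text
time: 6.02
tool_pos: [617.7, -89.9, 24.5]
orientation: [0.766, 0.643, 0.0, 0.0]
wrist_force: [-0.7, 0.1, 0.3]
gripper_width: 31.5
grasp_force: 30.0
```

Request:
jog_arm(plan=[[[0,0,0],0],[[0,0,0],0],[[0,0,0],0]])

```text
time: 6.4
tool_pos: [617.6, -90.0, 24.8]
orientation: [0.766, 0.643, 0.0, 0.0]
wrist_force: [-1.0, -0.0, -0.4]
gripper_width: 31.5
grasp_force: 30.0
```

Request:
jog_arm(plan=[[[0,0,0],0],[[0,0,0],0],[[0,0,0],0]], hand=120)

```text
time: 6.78
tool_pos: [617.5, -89.9, 24.5]
orientation: [0.766, 0.643, 0.0, -0.0]
wrist_force: [-0.6, -0.4, -0.4]
gripper_width: 49.6
grasp_force: 0.0
```

Request:
jog_arm(plan=[[[0,0,-0.03],0],[[0,0,-0.08],0],[[0,0,-0.13],0],[[0,0,-0.14],0]])

```text
time: 7.28
tool_pos: [619.1, -90.0, 168.1]
orientation: [0.766, 0.643, 0.002, 0.002]
wrist_force: [-0.2, 0.6, 0.3]
gripper_width: 49.7
grasp_force: 0.0
```

```bash
python3 look.py w3 1;  python3 - <<'E'
from h import *
print(go(580,-368,150,np.radians(80)))
E
```

```text
[618.7 -90.1 167.6] 80.1 [ 0.8 -0.6  0.6] 7.325
[240.2 128.6] 676 [786.  36.]
[120.2 227.4] 613 [552. 347.]
[503.7 332.7] 432 [ 237. -541.]
[-0.2803  0.0105  0.0156  0.0014]
```

Request:
jog_arm(plan=[[[-0.055,0.002,0.0],0],[[-0.115,0.005,0.0],0],[[-0.175,0.008,0.005],0],[[-0.235,0.01,0.01],0],[[-0.28,0.01,0.015],0]], hand=95)

```text
time: 8.0
tool_pos: [577.3, -370.0, 147.1]
orientation: [0.766, 0.643, -0.001, -0.001]
wrist_force: [0.6, 0.3, 0.4]
gripper_width: 58.9
grasp_force: 0.0
```

Request:
jog_arm(plan=[[[0,0,0],0],[[0,0,0],0],[[0,0,0],0]])

```text
time: 8.38
tool_pos: [579.6, -365.8, 149.1]
orientation: [0.765, 0.644, 0.0, -0.0]
wrist_force: [0.8, 0.4, 1.1]
gripper_width: 58.9
grasp_force: 0.0
```

```bash
python3 look.py w4 1;  python3 - <<'E'
from h import *
c=np.load("pics/w4.npz"); print(proj(c,[580,-367,44]))
f=c["frame"][:215]; h=cv2.cvtColor(f,cv2.COLOR_RGB2HSV)
m=(h[:,:,1]<60).astype(np.uint8)
n,l,st,ce=cv2.connectedComponentsWithStats(m)
for i in range(1,n):
    if st[i,4]>150: print(st[i],ce[i],px(c,*ce[i],22))
print(go(580,-367,20,np.radians(80)))
E
```

```text
[ 579.7 -366.   149.3] 80.2 [0.4 0.8 0.6] 8.425
[240.1 128.6] 672 [786.  37.]
[359.  138.7] 493 [ 735. -266.]
[406.5 194.6] 247 [ 580. -366.]
[120.1 227.4] 607 [552. 347.]
[373.2 259. ] 256 [ 428. -262.]
[503.7 341.6] 1111 [ 217. -537.]
[258.56354496 189.43533484]
[ 338    0  125  141 3203] [398.74992195  63.96253512] [ 737.68595938 -269.8797886 ]
[  69   93   59   42 1809] [ 97.98452184 113.30071863] [ 429.84878138 -264.59865987]
[ 243  165   37   40 1083] [260.66666667 184.50969529] [ 582.33745294 -367.04207923]
[-0.0007  0.0005  0.1295  0.0032]
```

Request:
jog_arm(plan=[[[0,0.001,0.05],0],[[0,0.001,0.1],0],[[0,0.001,0.129],0],[[0,0.001,0.129],0]])

```text
time: 8.98
tool_pos: [579.1, -366.3, 18.5]
orientation: [0.765, 0.644, -0.001, -0.002]
wrist_force: [-0.7, -0.7, 0.3]
gripper_width: 59.3
grasp_force: 0.0
```

Request:
jog_arm(plan=[[[0,0,0],0],[[0,0,0],0],[[0,0,0],0],[[0,0,0],0],[[0,0,0],0]], hand=255)

```text
time: 9.6
tool_pos: [580.6, -368.0, 21.5]
orientation: [0.766, 0.643, 0.0, 0.001]
wrist_force: [-1.6, 0.0, 8.1]
gripper_width: 27.4
grasp_force: 30.0
```

Request:
jog_arm(plan=[[[0,0,-0.05],0],[[0,0,-0.1],0],[[0,0,-0.1],0]])

```text
time: 9.98
tool_pos: [582.1, -368.8, 124.9]
orientation: [0.766, 0.643, 0.001, 0.003]
wrist_force: [0.6, 0.0, -1.5]
gripper_width: 27.8
grasp_force: 30.0
```

Run:
```python
from h import *
print(go(562,-80.5,110,np.radians(80)))
```

```text
[ 0.2805 -0.0695  0.0149  0.0012]
```

Request:
jog_arm(plan=[[[0.055,-0.015,0],0],[[0.115,-0.03,0],0],[[0.175,-0.045,0.005],0],[[0.235,-0.06,0.01],0],[[0.2805,-0.0695,0.015],0]])

```text
time: 10.6
tool_pos: [559.0, -76.7, 104.8]
orientation: [0.765, 0.644, -0.0, -0.0]
wrist_force: [1.2, -0.7, -0.9]
gripper_width: 27.6
grasp_force: 30.0
```

Request:
jog_arm(plan=[[[0,0,0],0],[[0,0,0],0],[[0,0,0],0]])

```text
time: 10.98
tool_pos: [559.8, -80.9, 105.2]
orientation: [0.766, 0.643, -0.0, -0.0]
wrist_force: [0.3, -0.7, -0.3]
gripper_width: 27.5
grasp_force: 30.0
```

```bash
python3 look.py w5 1;  python3 - <<'E'
from h import *
print(go(562,-80.5,25.5,np.radians(80)),arm.state()["gripper_width"])
E
```

```text
[559.8 -80.8 105.3] 80.0 [-0.3 -1.1 -1.2] 11.025
[240.2 128.6] 676 [786.  36.]
[120.1 227.5] 610 [552. 347.]
[503.6 332.7] 431 [ 237. -541.]
[ 0.0005  0.0021  0.0799 -0.0003] 27.322951726732434
```

View pics/w5.png

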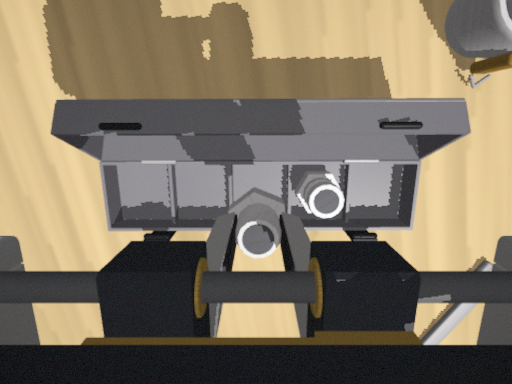

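Request:
jog_arm(plan=[[[0,0.002,0.025],0],[[0,0.002,0.05],0],[[0,0.002,0.07],0],[[0,0.002,0.08],0],[[0,0.002,0.08],0]])

```text
time: 11.7
tool_pos: [561.7, -80.0, 25.2]
orientation: [0.766, 0.643, -0.0, -0.0]
wrist_force: [0.3, 0.5, -1.1]
gripper_width: 27.5
grasp_force: 30.0
```

Request:
jog_arm(plan=[[[0,0,0],0],[[0,0,0],0]])

```text
time: 11.95
tool_pos: [562.3, -79.9, 26.2]
orientation: [0.766, 0.643, 0.0, 0.0]
wrist_force: [0.1, -0.3, -0.1]
gripper_width: 27.5
grasp_force: 30.0
```

Request:
jog_arm(plan=[[[0,0,0],0],[[0,0,0],0],[[0,0,0],0]], hand=135)

```text
time: 12.32
tool_pos: [561.9, -79.7, 25.6]
orientation: [0.766, 0.643, 0.0, 0.0]
wrist_force: [0.3, 0.2, -0.2]
gripper_width: 44.2
grasp_force: 0.0
```

Request:
jog_arm(plan=[[[0,0,-0.03],0],[[0,0,-0.08],0],[[0,0,-0.13],0],[[0,0,-0.13],0]])

```text
time: 12.82
tool_pos: [564.0, -79.8, 159.3]
orientation: [0.766, 0.643, 0.002, 0.002]
wrist_force: [1.1, -0.3, 0.1]
gripper_width: 44.1
grasp_force: 0.0
```

Run:
```python
from h import *
print(go(428.5,-263,150,np.radians(80)))
```

```text
[-0.2038 -0.1019  0.0093  0.0014]
```

Request:
jog_arm(plan=[[[-0.05,-0.025,0],0],[[-0.1,-0.05,0],0],[[-0.15,-0.075,0.0],0],[[-0.204,-0.102,0.009],0],[[-0.204,-0.102,0.009],0]], hand=95)

```text
time: 13.45
tool_pos: [422.5, -266.5, 145.1]
orientation: [0.768, 0.641, -0.001, -0.001]
wrist_force: [0.5, 0.3, -0.2]
gripper_width: 59.1
grasp_force: 0.0
```

Request:
jog_arm(plan=[[[0,0,0],0],[[0,0,0],0]])

```text
time: 13.7
tool_pos: [427.0, -262.1, 146.3]
orientation: [0.765, 0.644, 0.0, -0.0]
wrist_force: [-0.8, -0.3, 0.2]
gripper_width: 59.0
grasp_force: 0.0
```

```bash
python3 look.py w6 1;  python3 - <<'E'
from h import *
c=np.load("pics/w6.npz")
f=c["frame"][:215]; h=cv2.cvtColor(f,cv2.COLOR_RGB2HSV)
m=(h[:,:,1]<60).astype(np.uint8)
n,l,st,ce=cv2.connectedComponentsWithStats(m)
for i in range(1,n):
    if st[i,4]>150: print(st[i],ce[i],px(c,*ce[i],22))
print(go(428.5,-263,20,np.radians(80)))
E
```

```text
[ 427.  -262.1  146.3] 80.2 [ 0.5 -0.1 -0.7] 13.75
[240.1 128.6] 672 [786.  37.]
[359.1 138.7] 494 [ 735. -266.]
[401.6 211.2] 365 [ 539. -347.]
[120.2 227.5] 610 [552. 347.]
[373.2 259. ] 258 [ 428. -262.]
[ 212    0  300   23 5798] [360.04605036   9.38237323] [ 550.72117225 -112.14837337]
[479 162  33  46 785] [497.64458599 188.66878981] [ 681.88504386 -311.02401218]
[ 241  165   39   41 1163] [260.07824592 185.1539123 ] [ 429.13375623 -263.3887839 ]
[-0.0005  0.0017  0.1264  0.0034]
```

Request:
jog_arm(plan=[[[0,0.001,0.05],0],[[0,0.002,0.1],0],[[0,0.002,0.126],0],[[0,0.002,0.126],0]])

```text
time: 14.3
tool_pos: [427.6, -262.2, 19.0]
orientation: [0.765, 0.644, -0.0, -0.002]
wrist_force: [-0.1, 0.5, -0.2]
gripper_width: 59.3
grasp_force: 0.0
```

Request:
jog_arm(plan=[[[0,0,0],0],[[0,0,0],0],[[0,0,0],0],[[0,0,0],0],[[0,0,0],0]], hand=255)

```text
time: 14.92
tool_pos: [428.8, -263.8, 21.4]
orientation: [0.766, 0.643, 0.0, 0.001]
wrist_force: [-1.2, 1.0, 8.3]
gripper_width: 31.6
grasp_force: 30.0
```

Request:
jog_arm(plan=[[[0,0,-0.05],0],[[0,0,-0.1],0],[[0,0,-0.1],0]])

```text
time: 15.3
tool_pos: [430.1, -264.6, 124.1]
orientation: [0.766, 0.643, 0.001, 0.003]
wrist_force: [-1.0, -1.2, -1.6]
gripper_width: 31.3
grasp_force: 30.0
```

Run:
```python
from h import *
print(go(505.5,-70.5,110,np.radians(80)))
t=arm.camera("top"); s=arm.camera("side")
cv2.imwrite("pics/both1.png",np.hstack([cv2.resize(t["frame"],(400,300)),cv2.resize(s["frame"],(400,300))])[:,:,::-1])
```

```text
[0.2042 0.0407 0.0141 0.0011]
```

View pics/both1.png

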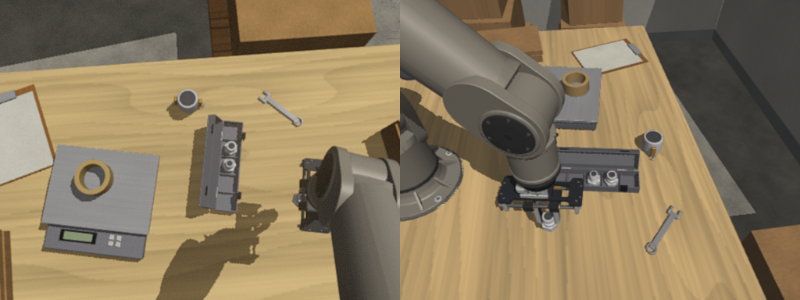

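Request:
jog_arm(plan=[[[0.05,0.01,0],0],[[0.1,0.02,0],0],[[0.15,0.03,0.005],0],[[0.204,0.041,0.014],0],[[0.204,0.041,0.014],0]])

```text
time: 16.02
tool_pos: [503.7, -65.1, 104.5]
orientation: [0.764, 0.646, -0.0, -0.002]
wrist_force: [0.9, -0.3, -0.4]
gripper_width: 31.4
grasp_force: 30.0
```

Request:
jog_arm(plan=[[[0,0,0],0],[[0,0,0],0],[[0,0,0],0]])

```text
time: 16.4
tool_pos: [503.5, -70.6, 106.4]
orientation: [0.766, 0.643, -0.0, 0.0]
wrist_force: [-0.3, 0.6, -1.4]
gripper_width: 31.5
grasp_force: 30.0
```

```bash
python3 look.py w7 1;  python3 - <<'E'
from h import *
print(go(505.5,-70.5,25.5,np.radians(80)),arm.state()["gripper_width"])
c=np.load("pics/w5.npz"); d=np.load("pics/w7.npz")
for q in [(562-144.5*-.985-33*.174,-80.5-144.5*.174-33*.985,28),(562+144.5*-.985-33*.174,-80.5+144.5*.174-33*.985,28)]: print(proj(c,q),proj(d,q))
E
```

```text
[503.5 -70.4 106.5] 80.0 [ 0.7 -0.2 -0.9] 16.45
[240.1 128.6] 675 [786.  36.]
[359.  138.6] 496 [ 735. -266.]
[120.1 227.4] 609 [552. 347.]
[503.7 332.7] 429 [ 237. -541.]
[0.0001 0.0019 0.0811 0.0003] 31.536846279892394
[413.10406873 228.04616772] [472.68364981 228.0624721 ]
[107.47213706 228.04151784] [168.31541034 227.96984746]
```

View pics/w7.png

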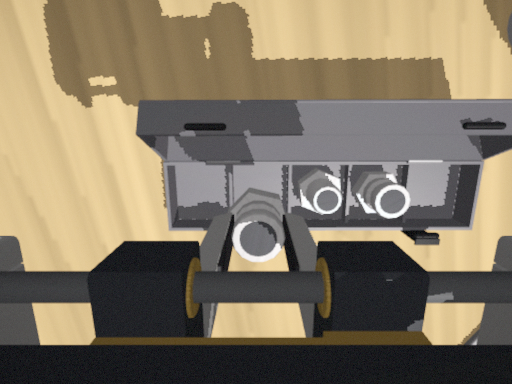

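Request:
jog_arm(plan=[[[0,0.002,0.025],0],[[0,0.002,0.05],0],[[0,0.002,0.07],0],[[0,0.002,0.081],0],[[0,0.002,0.081],0]])

```text
time: 17.12
tool_pos: [505.5, -70.0, 25.2]
orientation: [0.766, 0.643, -0.0, -0.0]
wrist_force: [0.5, 0.5, 0.1]
gripper_width: 31.2
grasp_force: 30.0
```

Request:
jog_arm(plan=[[[0,0,0],0],[[0,0,0],0]])

```text
time: 17.38
tool_pos: [506.2, -70.0, 26.2]
orientation: [0.766, 0.643, 0.0, 0.0]
wrist_force: [-0.5, 0.5, -1.7]
gripper_width: 31.7
grasp_force: 30.0
```

Request:
jog_arm(plan=[[[0,0,0],0],[[0,0,0],0],[[0,0,0],0]], hand=130)

```text
time: 17.75
tool_pos: [505.8, -69.9, 25.6]
orientation: [0.766, 0.643, 0.0, 0.0]
wrist_force: [-0.5, -0.7, -0.2]
gripper_width: 45.9
grasp_force: 0.0
```

Request:
jog_arm(plan=[[[0,0,-0.03],0],[[0,0,-0.08],0],[[0,0,-0.13],0],[[0,0,-0.14],0]])

```text
time: 18.25
tool_pos: [507.3, -70.0, 168.6]
orientation: [0.766, 0.643, 0.002, 0.002]
wrist_force: [0.3, -0.5, -0.0]
gripper_width: 46.0
grasp_force: 0.0
```

```bash
python3 look.py w8
python3 - <<'E'
from h import *
x=np.array([.174,.985])
print(go(*(np.array([562,-80.5])+125*x),170,np.radians(80)))
E
```

```text
[506.9 -70.1 168.1] 80.1 [0.7 0.2 0.9] 18.3
[ 0.1243  0.0562 -0.0019  0.0012]
```

View pics/w8.png

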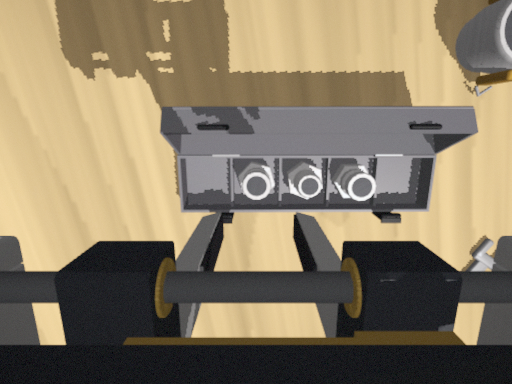

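Request:
jog_arm(plan=[[[0.05,0.02,0],0],[[0.1,0.04,0],0],[[0.124,0.056,0],0],[[0.124,0.056,0],0],[[0.124,0.056,0],0]], hand=255)

```text
time: 18.92
tool_pos: [581.3, 41.9, 164.2]
orientation: [0.766, 0.643, -0.001, -0.001]
wrist_force: [-0.1, -0.9, -0.0]
gripper_width: 1.0
grasp_force: 0.0
```

Request:
jog_arm(plan=[[[0,0,0.04],0],[[0,0,0.08],0],[[0,0,0.103],0],[[0,0,0.103],0],[[0,0,0.103],0]])

```text
time: 19.55
tool_pos: [582.5, 42.1, 63.4]
orientation: [0.766, 0.643, 0.0, 0.0]
wrist_force: [-0.8, -0.3, 1.1]
gripper_width: 0.2
grasp_force: 0.0
```

Request:
jog_arm(plan=[[[-0.015,0,0],0],[[-0.03,0,0],0],[[-0.042,0,0],0],[[-0.054,0,0],0],[[-0.066,0,0],0]])

```text
time: 20.18
tool_pos: [571.3, -23.3, 63.3]
orientation: [0.766, 0.643, 0.001, 0.0]
wrist_force: [0.8, 1.2, 1.6]
gripper_width: 0.6
grasp_force: 1.0
```

Run:
```python
from h import *
s=arm.state(); d=s["tool_pos"][:2]-[562,-80.5]; print(d@[.174,.985],d@[-.985,.174],s["tool_pos"][2],s["wrist_force"])
```

```text
57.985503584055174 0.7793641713608199 63.30117994308296 [0.84575706 1.16753837 1.63053537]
```

Contact is light; continue the push to case x≈13, then rise.

Request:
jog_arm(plan=[[[-0.01,0,0],0],[[-0.02,0,0],0],[[-0.03,0,0],0],[[-0.038,0,0],0],[[-0.045,0,0],0]])

```text
time: 20.8
tool_pos: [562.7, -68.0, 62.5]
orientation: [0.766, 0.643, -0.0, 0.0]
wrist_force: [0.4, -0.3, -0.1]
gripper_width: 0.8
grasp_force: 0.1
```

Request:
jog_arm(plan=[[[0,0,-0.02],0],[[0,0,-0.05],0],[[0,0,-0.1],0],[[0,0,-0.1],0],[[0,0,-0.1],0]])

```text
time: 21.42
tool_pos: [562.5, -67.4, 161.9]
orientation: [0.766, 0.643, -0.0, -0.0]
wrist_force: [-0.3, -0.1, -0.1]
gripper_width: 0.4
grasp_force: 0.0
```

Request:
jog_arm(plan=[[[0,0,0],0],[[0,0,0],0],[[0,0,0],0],[[0,0,0],0],[[0,0,0],0]])

```text
time: 22.05
tool_pos: [563.2, -66.8, 162.5]
orientation: [0.766, 0.643, 0.0, -0.0]
wrist_force: [-0.5, 0.3, 0.7]
gripper_width: 0.3
grasp_force: 0.0
```

```bash
python3 look.py w9
python3 - <<'E'
from h import *
x=np.array([.174,.985])
print(go(*(np.array([562,-80.5])-24*x),80,np.radians(80)))
E
```

```text
[563.2 -66.7 162.5] 80.1 [-0.6  0.8 -1. ] 22.1
[-0.0378  0.0012  0.0825  0.0015]
```

View pics/w9.png

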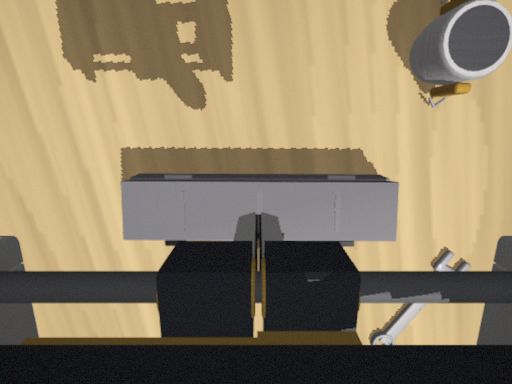

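Request:
jog_arm(plan=[[[-0.038,0.001,0.02],0],[[-0.038,0.001,0.06],0],[[-0.038,0.001,0.083],0],[[-0.038,0.001,0.083],0],[[-0.038,0.001,0.083],0]])

```text
time: 22.72
tool_pos: [558.2, -104.3, 80.5]
orientation: [0.765, 0.643, 0.0, 0.0]
wrist_force: [0.6, 0.0, 0.3]
gripper_width: 0.6
grasp_force: 0.0
```

Request:
jog_arm(plan=[[[0,0,0.01],0],[[0,0,0.016],0],[[0,0,0.02],0],[[0,0,0.023],0],[[0,0,0.026],0]])

```text
time: 23.35
tool_pos: [557.9, -104.7, 53.8]
orientation: [0.766, 0.643, 0.0, 0.0]
wrist_force: [-9.1, -3.4, 40.6]
gripper_width: 0.5
grasp_force: 20.7
```

Request:
jog_arm(plan=[[[0,0,0],0],[[0,0,0],0]])

```text
time: 23.6
tool_pos: [557.8, -104.8, 54.1]
orientation: [0.766, 0.643, -0.0, 0.0]
wrist_force: [-3.7, -1.0, 13.8]
gripper_width: 0.4
grasp_force: 7.2
```

Request:
jog_arm(plan=[[[0,0,-0.05],0],[[0,0,-0.1],0],[[0,0,-0.15],0],[[0,0,-0.17],0]])

```text
time: 24.1
tool_pos: [558.6, -104.3, 226.4]
orientation: [0.766, 0.643, 0.001, 0.001]
wrist_force: [-0.8, 0.1, -0.9]
gripper_width: 0.5
grasp_force: 0.0
```

Run:
```python
from h import *
print(go(502,329,225,np.radians(80)))
```

```text
[ 0.4171 -0.1303  0.0014  0.0016]
```

Request:
jog_arm(plan=[[[0.05,-0.015,0],0],[[0.105,-0.03,0],0],[[0.16,-0.045,0.0],0],[[0.215,-0.065,0.0],0],[[0.27,-0.08,0.0],0]], hand=95)

```text
time: 24.72
tool_pos: [524.5, 177.2, 223.5]
orientation: [0.766, 0.643, 0.0, 0.0]
wrist_force: [0.9, -1.2, 0.2]
gripper_width: 46.6
grasp_force: 0.0
```

Request:
jog_arm(plan=[[[0.055,-0.02,0],0],[[0.105,-0.04,0],0],[[0.147,-0.05,0.0],0],[[0.147,-0.05,0],0],[[0.147,-0.05,0],0]])

```text
time: 25.35
tool_pos: [501.3, 328.2, 223.1]
orientation: [0.766, 0.643, -0.0, 0.0]
wrist_force: [-0.4, -0.7, -0.1]
gripper_width: 58.3
grasp_force: 0.0
```

Request:
jog_arm(plan=[[[0,0,0],0],[[0,0,0],0]])

```text
time: 25.6
tool_pos: [501.8, 327.8, 223.6]
orientation: [0.766, 0.643, 0.0, 0.0]
wrist_force: [-0.3, -0.3, 0.3]
gripper_width: 58.9
grasp_force: 0.0
```

```bash
python3 look.py w10
python3 - <<'E'
from h import *
w=cv2.imread("pics/w10.png"); s=arm.camera("side"); t=arm.camera("top")
np.savez("pics/s10.npz",**s);np.savez("pics/t10.npz",**t)
a=s["frame"][150:270,160:340][:,:,::-1]; b=t["frame"][130:290,230:340][:,:,::-1]
a=cv2.resize(a,None,fx=1.6,fy=1.6);b=cv2.resize(b,None,fx=1.2,fy=1.2)
o=np.zeros((384,800,3),np.uint8); o[:,:512]=w; o[:192,512:800]=a; o[192:384,512:644]=b; cv2.imwrite("pics/m10.png",o)
E
```

```text
[501.7 328.  223.7] 80.0 [ 0.3  0.5 -0.1] 25.65
```

View pics/m10.png

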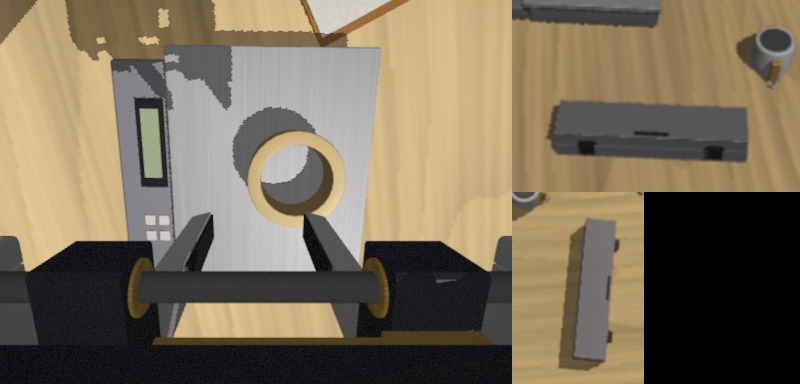

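Run:
```python
from h import *
c=np.load("pics/w10.npz"); 
T=px(c,297,179,108); a=px(c,248,179,108); b=px(c,346,179,108); print("tape",T,np.linalg.norm(a-b))
L=px(c,165,45,60);R=px(c,380,47,60); d=R-L; print(L,R,np.linalg.norm(d),"panx ang",np.degrees(np.arctan2(d[1],d[0])))
u=d/np.linalg.norm(d); print("pan",(L+R)/2+160*np.array([u[1],-u[0]]))
G=T-45*np.array([.985,-.174]); print(G,go(*G,140,np.radians(80)))
t=np.load("pics/t10.npz")
for q in[(118,290),(319,310),(85,446),(295,470)]: print(px(t,q[0]/F,q[1]/F,60))
```

```text
tape [543.23938189 328.03510374] 102.2887323394401
[427.24485191 490.49347724] [658.66160504 447.5733892 ] 235.36322480467794 panx ang -10.507067807687134
pan [513.77613807 311.716246  ]
[498.91438189 335.86510374] [ 0.007  -0.0039  0.0837  0.0007]
[656.21758627 442.96696996]
[600.48167634 133.27685727]
[422.21659169 486.98664057]
[364.32624024 179.36296643]
```

Request:
jog_arm(plan=[[[0.005,-0.002,0.05],0],[[0.005,-0.002,0.1],0],[[0.005,-0.002,0.13],0],[[0.005,-0.002,0.15],0],[[0.005,-0.002,0.15],0]])

```text
time: 26.38
tool_pos: [499.8, 333.8, 72.7]
orientation: [0.766, 0.643, -0.001, -0.0]
wrist_force: [-0.5, 0.4, -0.2]
gripper_width: 58.8
grasp_force: 0.0
```

Request:
jog_arm(plan=[[[0,0,0],0],[[0,0,0],0],[[0,0,0],0],[[0,0,0],0],[[0,0,0],0]], hand=255)

```text
time: 27.0
tool_pos: [500.1, 334.3, 73.8]
orientation: [0.765, 0.643, 0.0, -0.0]
wrist_force: [-2.4, -0.7, 3.1]
gripper_width: 14.7
grasp_force: 30.3
```

Request:
jog_arm(plan=[[[0,0,-0.03],0],[[0,0,-0.07],0],[[0,0,-0.1],0],[[0,0,-0.1],0]])

```text
time: 27.5
tool_pos: [501.0, 334.7, 175.4]
orientation: [0.766, 0.643, 0.002, 0.0]
wrist_force: [-0.3, 0.3, -1.9]
gripper_width: 14.6
grasp_force: 30.3
```

Run:
```python
from h import *
print(go(551,53,173,np.radians(80)))
```

```text
[-0.2688  0.0978  0.0024  0.0013]
```

Request:
jog_arm(plan=[[[-0.05,0.02,0],0],[[-0.1,0.04,0],0],[[-0.16,0.06,0.0],0],[[-0.22,0.08,0],0],[[-0.269,0.098,0],0]])

```text
time: 28.12
tool_pos: [549.7, 49.3, 172.1]
orientation: [0.766, 0.643, -0.001, -0.0]
wrist_force: [1.7, 0.9, -2.6]
gripper_width: 14.1
grasp_force: 29.6
```

Request:
jog_arm(plan=[[[0,0,0.0],0],[[0,0,0.05],0],[[0,0,0.1],0],[[0,0,0.12],0],[[0,0,0.13],0]])

```text
time: 28.75
tool_pos: [550.1, 52.8, 42.7]
orientation: [0.765, 0.644, -0.0, -0.001]
wrist_force: [0.7, 0.9, -1.8]
gripper_width: 14.6
grasp_force: 31.0
```

Request:
jog_arm(plan=[[[0,0,0],0],[[0,0,0],0]])

```text
time: 29.0
tool_pos: [551.4, 52.4, 44.8]
orientation: [0.766, 0.643, 0.001, 0.001]
wrist_force: [0.2, 0.8, -2.1]
gripper_width: 14.6
grasp_force: 31.0
```

Request:
jog_arm(plan=[[[0,0,0.015],0],[[0,0,0.024],0],[[0,0,0.03],0],[[0,0,0.03],0],[[0,0,0.03],0]])

```text
time: 29.62
tool_pos: [550.4, 52.2, 13.3]
orientation: [0.766, 0.643, -0.0, -0.0]
wrist_force: [0.1, -0.2, -1.9]
gripper_width: 14.6
grasp_force: 30.4
```

Request:
jog_arm(plan=[[[0,0,0],0],[[0,0,0],0],[[0,0,0],0],[[0,0,0],0]], hand=95)

```text
time: 30.12
tool_pos: [550.5, 52.2, 13.6]
orientation: [0.766, 0.643, 0.0, 0.0]
wrist_force: [0.4, 0.4, 0.3]
gripper_width: 51.3
grasp_force: 0.0
```

Request:
jog_arm(plan=[[[0,0,-0.05],0],[[0,0,-0.1],0],[[0,0,-0.16],0],[[0,0,-0.2],0],[[0,0,-0.2],0]])

```text
time: 30.75
tool_pos: [552.0, 52.5, 216.6]
orientation: [0.766, 0.643, 0.002, 0.002]
wrist_force: [-0.0, -0.2, 1.1]
gripper_width: 59.0
grasp_force: 0.0
```

Run:
```python
from h import *
print(go(562,-80.5,215,np.radians(-10)), go(562,-80.5,215,np.radians(80)))
```

```text
[-0.1292  0.0328  0.0016 -1.5696] [-0.1292  0.0328  0.0016  0.0012]
```

Request:
jog_arm(plan=[[[-0.04,0.01,0],0],[[-0.08,0.02,0],0],[[-0.129,0.033,0],0],[[-0.129,0.033,0],0],[[-0.129,0.033,0],0]], hand=0)

```text
time: 31.38
tool_pos: [560.3, -80.1, 212.6]
orientation: [0.766, 0.643, -0.0, -0.001]
wrist_force: [-1.3, 0.3, -0.4]
gripper_width: 93.9
grasp_force: 0.0
```

Request:
jog_arm(plan=[[[0,0,0],0],[[0,0,0],0]])

```text
time: 31.62
tool_pos: [560.7, -79.6, 213.4]
orientation: [0.765, 0.644, 0.0, -0.0]
wrist_force: [1.2, -0.3, -0.7]
gripper_width: 93.7
grasp_force: 0.0
```

```bash
python3 look.py w11
python3 - <<'E'
from h import *
w=cv2.imread("pics/w11.png"); s=arm.camera("side"); t=arm.camera("top")
np.savez("pics/s11.npz",**s);np.savez("pics/t11.npz",**t)
b=cv2.resize(t["frame"][100:340,60:348][:,:,::-1],(288,240))
o=np.zeros((600,800,3),np.uint8); o[:384,:512]=w; o[:240,512:800]=b; o[240:456,512:800]=cv2.resize(s["frame"],(288,216))[:,:,::-1]; cv2.imwrite("pics/m11.png",o[:456])
E
```

```text
[560.7 -79.8 213.5] 80.2 [1.5 0.3 0. ] 31.675
```

View pics/m11.png

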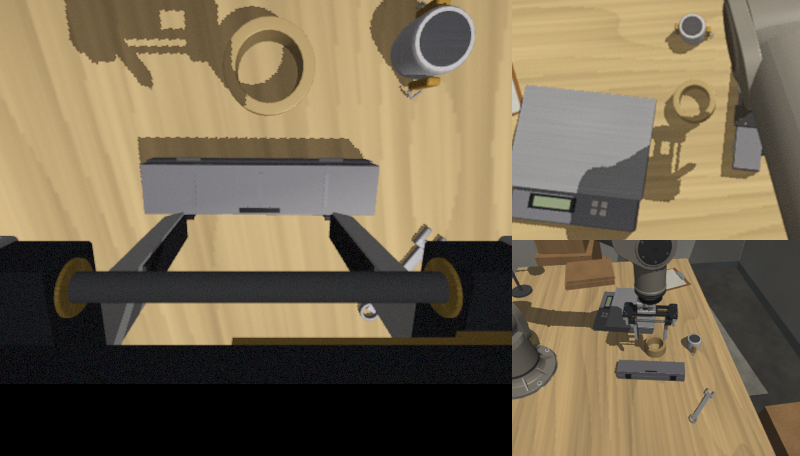

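Run:
```python
from h import *
c=np.load("pics/w11.npz")
q=[px(c,u,v,54) for u,v in((143,165),(378,165),(144.5,214),(377,214))]
print(q,np.linalg.norm(q[0]-q[1]),np.linalg.norm(q[2]-q[3]),np.linalg.norm(q[0]-q[2]))
d=q[2]-q[3]; a=np.degrees(np.arctan2(d[1],d[0])); m=sum(q)/4; print(a,m)
print(m, (q[2]+q[3])/2+31*np.array([np.sin(np.radians(a)),-np.cos(np.radians(a))]))
t=px(c,269,66,48); print("tape",t)
```

```text
[array([429.03743524, -40.70352109]), array([703.54897724, -88.2746392 ]), array([ 414.89782572, -100.0953116 ]), array([ 697.72109981, -149.05689182])] 278.6029396260207 287.03003449358374 61.05172673888783
170.17845743669992 [561.3013345  -94.53259093]
[561.3013345  -94.53259093] [561.59744243 -94.03044292]
tape [594.39903189  42.74783111]
```

Request:
jog_arm(plan=[[[-0.014,0.003,0],0.18],[[-0.014,0.003,0],0.36],[[-0.014,0.003,0],0.54],[[-0.014,0.003,0],0.72],[[-0.014,0.003,0],0.9]])

```text
time: 32.4
tool_pos: [561.3, -94.7, 213.6]
orientation: [0.97, 0.244, 0.0, 0.0]
wrist_force: [0.2, 0.3, -0.7]
gripper_width: 93.5
grasp_force: 0.0
```

Request:
jog_arm(plan=[[[0,0,0],0.18],[[0,0,0],0.36],[[0,0,0],0.54],[[0,0,0],0.671],[[0,0,0],0.671]])

```text
time: 33.02
tool_pos: [561.3, -94.6, 213.6]
orientation: [0.996, -0.086, 0.0, 0.0]
wrist_force: [-0.6, 0.4, 0.6]
gripper_width: 93.7
grasp_force: 0.0
```

Request:
jog_arm(plan=[[[0,0,0],0],[[0,0,0],0],[[0,0,0],0]])

```text
time: 33.4
tool_pos: [561.3, -94.9, 213.5]
orientation: [0.996, -0.086, -0.0, -0.0]
wrist_force: [-0.0, 0.1, 0.2]
gripper_width: 93.9
grasp_force: 0.0
```

```bash
python3 look.py w12
python3 - <<'E'
from h import *
print(go(561.5,-94,8,np.radians(-9.8)), arm.state()["joint_pos"].round(2))
E
```

```text
[561.3 -94.9 213.5] -9.9 [ 0.7 -1.1 -0.1] 33.45
[ 1.000e-04 -1.000e-03  2.055e-01 -1.600e-03] [ 0.26  0.26 -0.25  1.82  0.07  1.07 -1.76]
```

View pics/w12.png

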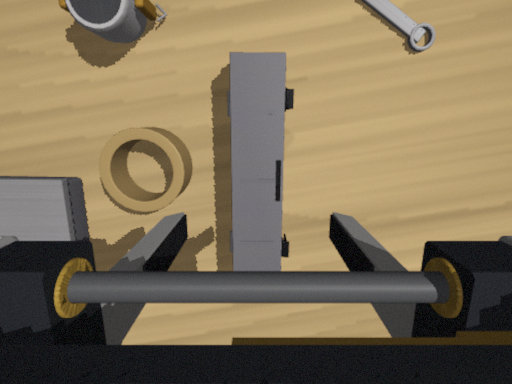

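Request:
jog_arm(plan=[[[0,-0.001,0.055],0],[[0,-0.001,0.11],0],[[0,-0.001,0.16],0],[[0,-0.001,0.19],0],[[0,-0.001,0.204],0]])

```text
time: 34.08
tool_pos: [560.7, -93.8, 7.9]
orientation: [0.996, -0.086, -0.001, -0.0]
wrist_force: [0.5, 0.3, 0.1]
gripper_width: 94.0
grasp_force: 0.0
```

Request:
jog_arm(plan=[[[0,0,0],0],[[0,0,0],0]])

```text
time: 34.33
tool_pos: [562.3, -94.0, 10.8]
orientation: [0.996, -0.087, 0.001, 0.0]
wrist_force: [-0.0, -0.2, -0.4]
gripper_width: 93.8
grasp_force: 0.0
```

Request:
jog_arm(plan=[[[0,0,0],0],[[0,0,0],0],[[0,0,0],0],[[0,0,0],0],[[0,0,0],0]], hand=255)

```text
time: 34.95
tool_pos: [561.6, -93.9, 9.8]
orientation: [0.996, -0.087, 0.0, -0.0]
wrist_force: [-0.6, 0.5, 6.3]
gripper_width: 65.6
grasp_force: 30.0
```

Request:
jog_arm(plan=[[[0,0,-0.02],0],[[0,0,-0.06],0],[[0,0,-0.11],0],[[0,0,-0.15],0],[[0,0,-0.15],0]])

```text
time: 35.58
tool_pos: [562.7, -94.1, 161.9]
orientation: [0.996, -0.087, 0.002, 0.0]
wrist_force: [-0.4, -0.6, -6.9]
gripper_width: 65.9
grasp_force: 30.0
```

Run:
```python
from h import *
print(go(513.5,311.5,170,np.radians(79.5)))
```

```text
[-0.1185 -0.391  -0.0081 -1.561 ]
```

Request:
jog_arm(plan=[[[-0.007,-0.025,0.02],-0.1],[[-0.018,-0.06,0.045],-0.24],[[-0.03,-0.1,0.065],-0.4],[[-0.042,-0.14,0.065],-0.56],[[-0.055,-0.18,0.065],-0.72]])

```text
time: 36.2
tool_pos: [536.6, 93.9, 92.3]
orientation: [0.962, 0.273, -0.002, -0.0]
wrist_force: [0.8, 0.2, -6.3]
gripper_width: 65.8
grasp_force: 30.0
```

Request:
jog_arm(plan=[[[0,0,0],0],[[0,0,0],0]])

```text
time: 36.45
tool_pos: [537.3, 92.4, 93.0]
orientation: [0.963, 0.27, -0.001, -0.0]
wrist_force: [-0.3, -0.5, -7.2]
gripper_width: 65.7
grasp_force: 30.0
```

Run:
```python
from h import *
print(go(513.5,311.5,97,np.radians(79.5)),arm.state()["gripper_width"],arm.state()["tool_pos"])
```

```text
[ 0.0934 -0.1996 -0.004  -0.8416] 65.68501213077685 [537.3099348   92.36374117  92.99356491]
```

Request:
jog_arm(plan=[[[0.014,-0.03,-0.004],-0.13],[[0.035,-0.075,-0.004],-0.3],[[0.056,-0.12,-0.004],-0.47],[[0.075,-0.16,-0.004],-0.64],[[0.0935,-0.2,-0.004],-0.8]])

```text
time: 37.08
tool_pos: [514.3, 312.2, 97.6]
orientation: [0.781, 0.625, -0.001, 0.0]
wrist_force: [0.8, -0.1, -6.8]
gripper_width: 65.8
grasp_force: 30.0
```

Request:
jog_arm(plan=[[[0,0,0],-0.04],[[0,0,0],-0.04],[[0,0,0],-0.04]])

```text
time: 37.45
tool_pos: [514.7, 310.6, 98.1]
orientation: [0.77, 0.638, -0.0, 0.0]
wrist_force: [-0.2, -0.6, -6.5]
gripper_width: 65.7
grasp_force: 30.0
```

```bash
python3 look.py w13
python3 - <<'E'
from h import *
print(go(513.5,311.5,71,np.radians(79.5)),arm.state()["gripper_width"])
t=arm.camera("top"); np.savez("pics/t13.npz",**t)
w=cv2.imread("pics/w13.png");o=np.zeros((384,800,3),np.uint8); o[:,:512]=w; o[:216,512:]=cv2.resize(t["frame"][:,:,::-1],(288,216)); cv2.imwrite("pics/m13.png",o)
E
```

```text
[514.7 310.8  98.3] 79.3 [-0.4 -0.8 -6.6] 37.5
[ 0.0004 -0.0013  0.0273 -0.004 ] 65.71659868031799
```

View pics/m13.png

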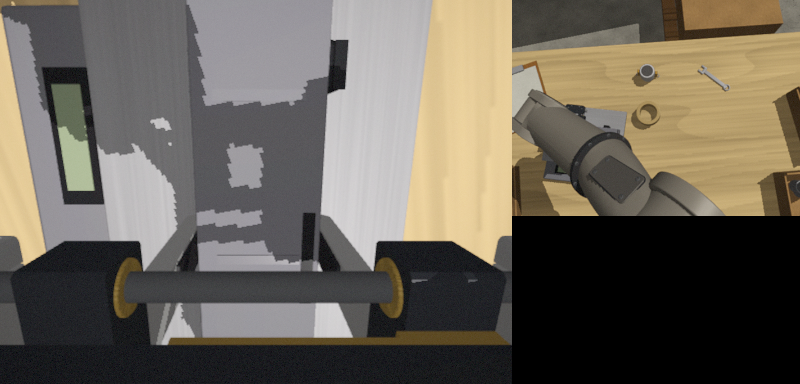

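Run:
```python
from h import *
for n,pts,b,p in(("w12",[(279,160,48),(279,200,48),(290,98,24),(285,246,24)],0,-9.9),("w13",[(308,213,136),(308,262,136),(334,40,112),(334,90,112)],88.3,79.3)):
    c=np.load(f"pics/{n}.npz"); T=np.array([561.3,-94.9]) if n=="w12" else np.array([514.7,310.8])
    f=np.radians(p)
    for u,v,z in pts:
        d=px(c,u,v,z)-T; print(n,u,v,(d@[np.cos(f),np.sin(f)]).round(1),(d@[np.sin(f),-np.cos(f)]).round(1))
```

```text
w12 279 160 22.0 26.4
w12 279 200 -27.8 27.3
w12 290 98 95.0 40.4
w12 285 246 -100.3 38.6
w13 308 213 19.8 25.9
w13 308 262 -7.7 27.0
w13 334 40 107.0 40.1
w13 334 90 82.1 41.6
```

Request:
jog_arm(plan=[[[0.001,-0.001,0.01],0],[[0.001,-0.001,0.018],0],[[0.001,-0.001,0.024],0],[[0.001,-0.001,0.028],0],[[0.001,-0.001,0.028],0]])

```text
time: 38.17
tool_pos: [513.3, 313.6, 70.4]
orientation: [0.769, 0.639, -0.0, -0.0]
wrist_force: [0.0, 0.7, -6.5]
gripper_width: 66.0
grasp_force: 30.0
```

Request:
jog_arm(plan=[[[0,0,0],0],[[0,0,0],0]])

```text
time: 38.42
tool_pos: [513.5, 313.6, 70.7]
orientation: [0.769, 0.639, 0.0, 0.0]
wrist_force: [-0.3, 0.6, -6.0]
gripper_width: 66.0
grasp_force: 30.0
```

Request:
jog_arm(plan=[[[0,0,0.001],0],[[0,0,0.001],0],[[0,0,0.001],0]])

```text
time: 38.8
tool_pos: [513.5, 313.6, 69.8]
orientation: [0.769, 0.639, 0.0, 0.0]
wrist_force: [-1.3, -2.6, 3.0]
gripper_width: 65.6
grasp_force: 30.0
```

Request:
jog_arm(plan=[[[0,0,0],0],[[0,0,0],0],[[0,0,0],0],[[0,0,0],0]], hand=0)

```text
time: 39.3
tool_pos: [513.4, 313.6, 69.5]
orientation: [0.769, 0.639, 0.0, -0.0]
wrist_force: [0.2, 0.1, 0.6]
gripper_width: 93.9
grasp_force: 0.0
```

Request:
jog_arm(plan=[[[0,0,-0.04],0],[[0,0,-0.09],0],[[0,0,-0.14],0],[[0,0,-0.19],0],[[0,0,-0.2],0]])

```text
time: 39.92
tool_pos: [514.3, 314.5, 272.9]
orientation: [0.769, 0.639, 0.002, 0.0]
wrist_force: [-0.1, 0.5, -0.5]
gripper_width: 94.0
grasp_force: 0.0
```

Request:
jog_arm(plan=[[[-0.05,0,0],0],[[-0.11,0,0],0],[[-0.17,0,0],0],[[-0.22,0,0],0],[[-0.28,0,0],0]])

```text
time: 40.55
tool_pos: [461.3, 36.7, 268.9]
orientation: [0.769, 0.639, -0.0, -0.0]
wrist_force: [1.1, -0.2, -0.2]
gripper_width: 94.2
grasp_force: 0.0
```

Request:
jog_arm(plan=[[[-0.05,0,0],0],[[-0.11,0,0],0],[[-0.17,0,0],0],[[-0.22,0,0],0],[[-0.28,0,0],0]])

```text
time: 41.18
tool_pos: [410.2, -238.3, 269.0]
orientation: [0.769, 0.639, -0.0, -0.0]
wrist_force: [0.7, 0.4, 0.0]
gripper_width: 94.0
grasp_force: 0.0
```

Run:
```python
from h import *
s=arm.state(); print(s["tool_pos"],s["wrist_force"],s["time"])
t=arm.camera("top"); v=arm.camera("side"); np.savez("pics/t14.npz",**t); np.savez("pics/s14.npz",**v)
a=cv2.resize(t["frame"][170:340,40:300],(520,340),interpolation=cv2.INTER_CUBIC); b=cv2.resize(v["frame"][70:270,130:350],(280,255))
c=cv2.resize(t["frame"],(346,260)); d=cv2.resize(v["frame"],(346,260))
o=np.zeros((600,800,3),np.uint8); o[:340,:520]=a; o[:255,520:]=b; o[340:,:346]=c;o[340:,346:692]=d
cv2.imwrite("pics/m14.png",o[:,:,::-1])
```

```text
[ 410.16673727 -238.31297637  268.97006043] [0.72190526 0.36380235 0.0093002 ] 41.175
```

View pics/m14.png

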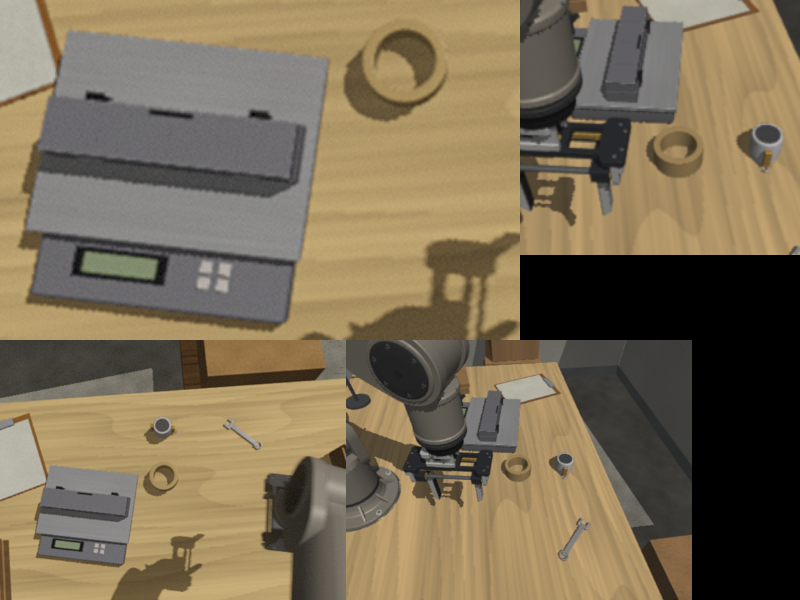

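Run:
```python
from h import *
t=np.load("pics/t14.npz")
P=lambda l,z:np.array([px(t,40+u/2,170+v/2,z) for u,v in l])
pl=P([(70,31),(328,58),(300,260),(27,232)],60); ca=P([(52,96),(304,124),(292,183),(38,150)],114)
pc=pl.mean(0); y=(pl[0]-pl[1]+pl[3]-pl[2]); y/=np.linalg.norm(y); x=np.array([y[1],-y[0]])
for A in(pl,ca): print([((q-pc)@x).round(1) for q in A],[((q-pc)@y).round(1) for q in A])
print(pc,ca.mean(0))
```

```text
[np.float64(119.8), np.float64(118.5), np.float64(-118.5), np.float64(-119.8)] [np.float64(157.2), np.float64(-158.6), np.float64(-158.0), np.float64(159.3)]
[np.float64(32.6), np.float64(30.2), np.float64(-36.0), np.float64(-28.9)] [np.float64(137.6), np.float64(-150.4), np.float64(-146.3), np.float64(140.8)]
[510.65022667 310.88485128] [509.31741161 306.45999395]
```

```bash
python3 -c "
from cell import arm
print(arm.finish_job())"
```

```text
the job is handed in; nothing more can be done
None
```

The job is handed in, result not reported: all three fittings are in the case, the lid looks shut, the case sits about 5 mm off the scale platform's centre with no overhang, and the tape lies flat on the bench.

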